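# Sweep used tube caps through the gate into the drop slot

## Task

On the cap sorting station, use the fingers to push the three used purple caps one at a time through the narrow gate in the blue fence, letting each drop down into the slot behind it before the next one goes through. Only push the caps along the deck: do not pick any up. Leave the clean green cap, the sample jar and the tube rack where they are.

Things in the scene. Friction and masses are not known exactly. Their poses are not given: they have to be found in the camera images.
- station: White sorting station fixed to the bench, 300 mm long (its x), 280 mm wide (its y), z up; origin under its middle at bench level. Its flat grey deck is 70 mm above the bench, without rims, from x = -150 to x = +86 mm, where it ends in an edge down to the slot. Caps are swept along +x towards the blue fence; +x points anywhere from the robot's left to straight at the robot. Place and yaw vary.
- gate (a point): Middle of the gate at deck level, at station x = +88, y = 0 mm, axes as the station's: a gap 44 mm wide (along y) between yellow round posts of 6 mm diameter, in a blue fence 16 mm high and 6 mm thick (x = +85 to +91 mm) that crosses the whole deck.
- slot (a point): Middle of the slot's mouth at deck level, 27 mm beyond the gate: an open well, station x = +86 to +144 mm, y = -50 to +50 mm, 64 mm deep; behind it a blue backstop 30 mm above deck level. A cap tips off the deck edge and falls in once its centre is a few mm past x = +86 mm, so the fingers need not enter the gate.
- purple_a_center (a point): One of three identical purple caps: a disc 30 mm across and 14 mm high, ribbed rim, 12 g, lying flat on the station's deck (some hidden spread in mass and friction). The point is its centre, 7 mm above the deck while it lies there.
- purple_b_center (a point): One of three identical purple caps: a disc 30 mm across and 14 mm high, ribbed rim, 12 g, lying flat on the station's deck (some hidden spread in mass and friction). The point is its centre, 7 mm above the deck while it lies there.
- purple_c_center (a point): One of three identical purple caps: a disc 30 mm across and 14 mm high, ribbed rim, 12 g, lying flat on the station's deck (some hidden spread in mass and friction). The point is its centre, 7 mm above the deck while it lies there.
- green_cap_center (a point): The clean green cap, same size as the purple ones, centre point; it stays. The four caps start in four spots swapped at random: two about 163 mm before the gate and 36 mm either side of its middle line (station y = 0), two about 93 mm before the gate and 83 mm either side, each give or take 10 mm.
- jar_center (a point): Sample jar standing on the bench to the robot's right of the station, 48 mm across, 66 mm high, yellow lid, loose. The point is its centre, 33 mm up.
- tube_rack: White rack with capped blood tubes, loose on the bench to the robot's left of the station: 180 mm long (its x), 84 mm wide, 111 mm high over the caps, 0.9 kg. Origin under its middle.
Mind the look-alikes: they are no part of the job. What is shaped like the part that bears purple_b_center but red is not meant.

How it is judged:
By the outcome, as a careful person would: the job done as asked, in the order asked, and still so for the second after the job is handed in, with the robot touching nothing.
It also fails if it takes over 72 s, if anything falls off the work surface, if the arm or the gripper's body presses on something with over 40 N, if the wrist force passes 120 N, or if a joint passes its speed limit or range.

## Robot

A 6-joint arm with a two-finger parallel gripper is mounted at the origin on the work surface. World frame = base frame: x ahead of the robot, y to its left, z up, the work surface at z = 0. Lengths are in m, angles in rad, forces in N, time in s.
With the tool pointing down it reaches from about 0.375 to 0.9 m from the base axis. Payload 3.1 kg.
Tool frame: the origin (TCP) lies midway between the tips of the shut fingers; the grasp point (between the pads) lies 19 mm behind it; z points along the fingers, y is the line along which they close (so a half turn about z gives the same grasp; the last joint's range is limited). The gripper opens to 85 mm and grips with 20 to 120 N. Pads are 22 mm wide; open, the fingers measure 114 mm over their backs; the gripper's body (76 mm by 85 mm) begins 54 mm behind the grasp point. The pads swing forward as they close: fully open they stand 13 mm farther back than shut.
Start: joints at [-0.178, 0.527, 1.433, -0, 1.181, -0.178], TCP at [0.625, 0, 0.231] pointing down, gripper open.
Joint ranges: [-3.08, 3.08], [-0.75, 2.2], [0.22, 2.44], [-1.43, 4.57], [0, 2.65], [-2.85, 2.85]. Speed limits (rad/s): [2.79, 2.79, 3.14, 3.14, 3.14, 3.14].

## Interface

Orientations are given as a rotation vector (axis times angle).
In Python, from station import get_obs, imaging, ticket, models gives the robot as it stands.
- The arm moves only by the tool carry_out, never from a script. Its argument "motion" is a list of rows, each an object with "slide": the shift along the world's x, y, z in mm, a list of three; "spin": the turn about the world's z in degrees; "fingers": the finger opening in mm, from 0 to 85.4. A call has exactly 5 rows; each row shifts and turns the commanded pose from where the row before left it; what a row does not reach is not made up. A row lasts 1/8 s, in which the tool goes at most 62.5 mm and 10.7 degrees, less where a joint would pass 70% of its speed; a pose out of reach is approached as far as the arm can. A call is refused whole if a number of a shift passes 62.5 or a number of a turn 10.7, either way. A call with a gripper value outside its range is refused whole. The fingers move at their own pace and stop on an object; "newtons" is the grip in N (left out, the last holds). Time passes only in rows, so rows that do not move let the fingers close, or fill a call up. It gives the time, the measured TCP pose, the force, the opening and the grip force at its end, in the units of the state.
- get_obs(): the state, without advancing time (a new reading comes with each control period).
- imaging.camera(name): name is "scene" or "side" or "wrist"; returns a dict with "frame" (400x640x3 uint8, blue, green, red), "fx", "fy", "cx", "cy" (pixels), "k1" (the pictures are not rectified: a ray, as slopes to the right and down, at radius r is drawn at 1 + k1 r^2 times it, then the intrinsics apply), "pose" (4x4, takes a point from camera to world coordinates). Camera axes: x right, y up, looking along -z (the intrinsics and any distortion apply to the point x, -y, -z); pixel columns grow to the right and rows downward; lengths in m; the calibration is good to about 2 mm. A picture is of the moment at which its call begins. There is no depth.
- ticket.finish_job(): hands the job in; it is judged then, once.
Trained networks look in a picture, given as the dict that the camera call returned (one of the last four; its "shot" number tells which), for a name from the list of things; names that differ only in an ending like _2 or _b are one class to them, and where a whole thing is asked for, a point or a joint stands for the part that bears it (a point fixed in the world has none). Each returns a list of dicts, best first, with "confidence" (0 to 1); they miss things now and then, are a little off and sometimes report something else, mostly with a low value. They report only what shows in the picture. A call takes as long as a camera call. They do not tell look-alikes from the thing itself.
- models.boxes_of(picture, target): "extent" ([left, top, width, height] in pixels, round what is visible of it).
- models.pinpoint(picture, target): "xy" ([column, row] in pixels: a listed point, or the origin of a listed thing).
The state is a dict: "clock": time; "joint_pos": joint angles; "joint_velocities": joint speeds; "tau": joint torques, N m; "tool_pos": TCP position; "eef_rot": TCP orientation; "force": force on the tool from outside, world axes, zero at the start; "wrist_torque": the same for the moment, N m; "width": finger opening in m; "grip_force": force on a finger pad.
Only numpy, scipy, OpenCV 4.12 (cv2) and the standard library are available. Lean on these libraries where they do the work, as an engineer would, in place of code of your own. Each camera call takes 0.05 s, during which the arm holds its last target. There are 200 camera calls.

## Working session

There is one attempt and no reset: what is moved stays moved. The work goes in short steps, Python scripts to look and compute and a tool call to move; the robot and the scene stay as the last step left them, time stands still between calls to the robot, and variables do not carry over. Pictures are saved under pics/ and viewed, at most 10 in all, crops included, and the job is handed in when it is done.

Besides the shell and the picture viewer there is one more tool, called after ">>>" by a JSON object that holds its "name" and its "arguments". carry_out: Moves the arm, as the interface text tells. Its arguments: {"type":"object","properties":{"motion":{"type":"array"},"newtons":{"type":"number"}},"required":["motion"]}

```bash
mkdir -p pics; cat > h.py <<'E'
import numpy as np, cv2
from station import get_obs, imaging, ticket, models
def ray(c,u,v):
    d=np.array([(u-c["cx"])/c["fx"],(v-c["cy"])/c["fy"]]); s=d.copy()
    for _ in range(20): s=d/(1+c["k1"]*(s@s))
    P=np.array(c["pose"]); return P[:3,3],P[:3,:3]@np.array([s[0],-s[1],-1])
def at(c,uv,z):
    o,d=ray(c,*uv); return (o+d*(z-o[2])/d[2])
def proj(c,p):
    P=np.array(c["pose"]); q=P[:3,:3].T@(np.array(p)-P[:3,3]); s=np.array([q[0],-q[1]])/-q[2]
    s=s*(1+c["k1"]*(s@s)); return s[0]*c["fx"]+c["cx"],s[1]*c["fy"]+c["cy"]
E
python3 - <<'E'
from h import *
o=get_obs(); print(o["clock"],o["tool_pos"],o["eef_rot"])
for n in ["scene","side"]:
    c=imaging.camera(n); cv2.imwrite(f"pics/{n}0.png",c["frame"])
    print(n,np.round(c["pose"],2).tolist())
    for t,z in [("purple_a_center",.077),("green_cap_center",.077),("gate",.07),("slot",.07),("station",0),("jar_center",.033),("tube_rack",0)]:
        for r in models.pinpoint(c,t)[:5]: print(t,round(r["confidence"],2),np.round(r["xy"]),np.round(at(c,r["xy"],z),3))
E
```

```text
0.0 [6.24288744e-01 1.57650829e-04 2.30311100e-01] [-2.22017095e+00 -2.22016205e+00  1.95337552e-03]
scene [[-0.1, -0.72, 0.69, 1.37], [1.0, -0.06, 0.07, 0.1], [-0.01, 0.69, 0.72, 0.96], [0.0, 0.0, 0.0, 1.0]]
purple_a_center 0.42 [326. 238.] [0.631 0.025 0.077]
purple_a_center 0.42 [496. 232.] [0.579 0.405 0.077]
green_cap_center 0.66 [305. 220.] [ 0.579 -0.028  0.077]
green_cap_center 0.19 [364. 224.] [0.58  0.109 0.077]
gate 0.86 [350. 189.] [0.461 0.068 0.07 ]
slot 0.56 [354. 180.] [0.427 0.077 0.07 ]
station 0.72 [331. 231.] [0.541 0.03  0.   ]
station 0.68 [363. 225.] [0.514 0.106 0.   ]
tube_rack 0.83 [498. 235.] [0.518 0.435 0.   ]
side [[1.0, 0.04, -0.04, 0.51], [-0.05, 0.65, -0.76, -1.01], [-0.01, 0.76, 0.65, 0.96], [0.0, 0.0, 0.0, 1.0]]
purple_a_center 0.61 [338. 209.] [0.629 0.018 0.077]
purple_a_center 0.44 [296. 226.] [ 0.504 -0.051  0.077]
green_cap_center 0.4 [323. 223.] [ 0.582 -0.042  0.077]
slot 0.76 [269. 200.] [0.424 0.082 0.07 ]
station 0.46 [283. 203.] [0.461 0.15  0.   ]
jar_center 0.81 [322. 322.] [ 0.559 -0.349  0.033]
jar_center 0.47 [325. 222.] [0.59  0.011 0.033]
tube_rack 0.59 [297. 156.] [0.513 0.424 0.   ]
```

View pics/scene0.png

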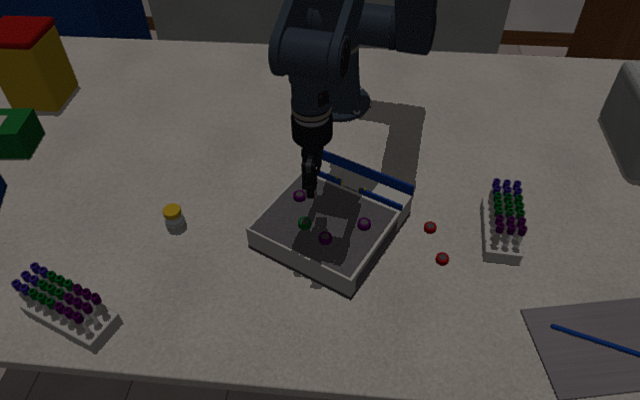

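View pics/side0.png

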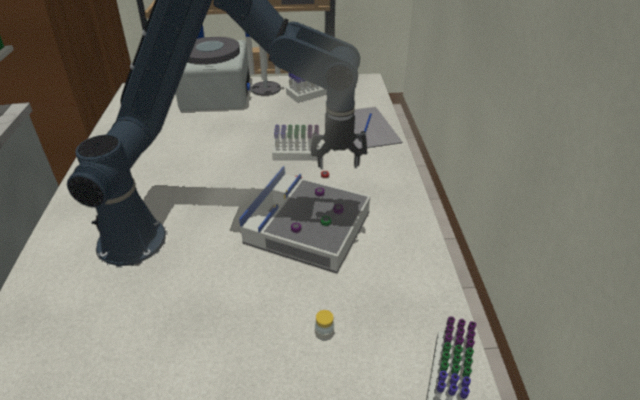

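The scene view shows purple caps at (299,196), (325,238) and (364,224), and the green cap at (305,223). Red look-alikes lie on the bench at (430,228) and (442,259), and the rack tube caps are no part of the job. Next is a closer look from the wrist.

```bash
python3 - <<'E'
from h import *
c=imaging.camera("wrist"); cv2.imwrite("pics/w0.png",c["frame"]); print(np.round(c["pose"],3).tolist())
for t,z in [("purple_a_center",.077),("green_cap_center",.077),("gate",.07),("slot",.07)]:
    for r in models.pinpoint(c,t)[:5]: print(t,round(r["confidence"],2),np.round(r["xy"]),np.round(at(c,r["xy"],z),3))
s=imaging.camera("scene"); f=cv2.resize(s["frame"][130:310,230:430],None,fx=4,fy=4,interpolation=cv2.INTER_CUBIC)[:600]
f=cv2.resize(s["frame"][140:300,235:425],None,fx=3.7,fy=3.7,interpolation=cv2.INTER_CUBIC);f=cv2.convertScaleAbs(f,alpha=1.6);cv2.imwrite("pics/crop.png",f);print(f.shape)
E
```

```text
[[1.0, 0.0, -0.001, 0.625], [0.0, 0.962, 0.273, 0.069], [0.001, -0.273, 0.962, 0.375], [0.0, 0.0, 0.0, 1.0]]
green_cap_center 0.71 [282. 214.] [ 0.59  -0.028  0.077]
gate 0.77 [154. 122.] [0.466 0.065 0.07 ]
slot 0.97 [125. 107.] [0.44  0.079 0.07 ]
(592, 703, 3)
```

View pics/w0.png

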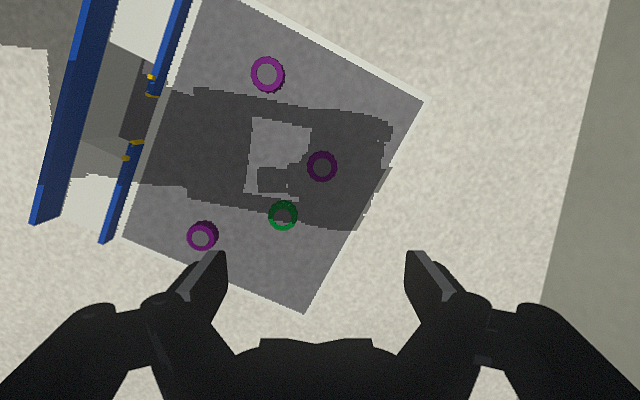

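View pics/crop.png

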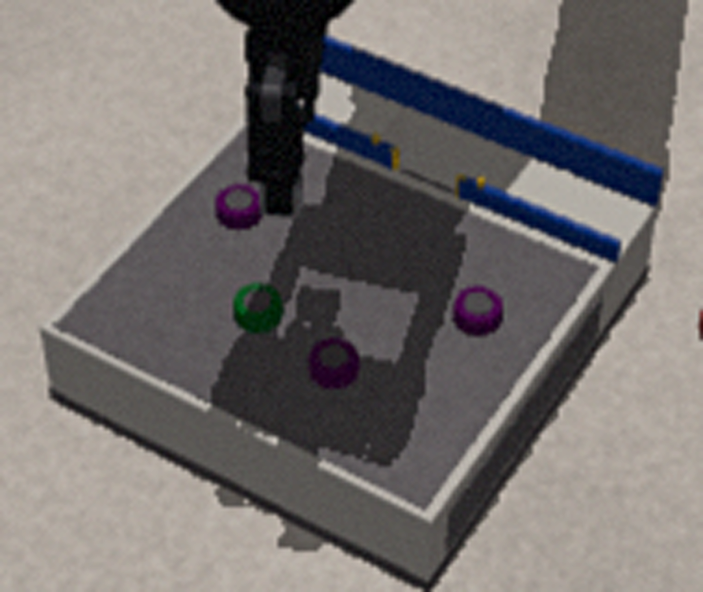

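Wrist view: the purple caps are at (267,74), (321,166) and (202,236), the green cap is at (282,215), and the rear deck corners are at (424,101) and (304,314). This matches the other views. The close crop confirms three purple caps on the deck, with none of them red.

```bash
cat >> h.py <<'E'
def caps(c,lo=(140,80,30),hi=(165,255,255),amin=60):
    h=cv2.cvtColor(c["frame"],cv2.COLOR_BGR2HSV); m=cv2.morphologyEx(cv2.inRange(h,lo,hi),cv2.MORPH_CLOSE,np.ones((9,9)))
    n,l,s,cc=cv2.connectedComponentsWithStats(m); return [(s[i,4],at(c,cc[i],.077)) for i in range(1,n) if s[i,4]>amin]
GR=((50,80,30),(80,255,255))
E
python3 - <<'E'
from h import *
w=imaging.camera("wrist"); 
a=at(w,(424,101),.07); b=at(w,(304,314),.07); print(a,b,np.linalg.norm(a-b))
y=(b-a)[:2]/np.linalg.norm((b-a)[:2]); x=np.array([y[1],-y[0]]); mid=(a+b)[:2]/2
print("x",x,np.degrees(np.arctan2(x[1],x[0])),"gate",mid+.238*x)
print("yellow hsv")
for n in ["wrist","scene","side"]:
    c=imaging.camera(n); 
    for nm,k in (("P",caps(c,amin=25)),("G",caps(c,*GR,amin=25)),("Y",[(A,p) for A,p in caps(c,(20,130,60),(32,255,255),3)])):
        for A,p in k:
            if abs(p[1])<.25 and .35<p[0]<.8:
                d=p[:2]-mid; print(n,nm,A,np.round(p,3),"st mm",np.round([d@x*1e3-150,d@y*1e3]))
E
```

```text
[0.73051789 0.08439952 0.07      ] [ 0.61181085 -0.1553866   0.07      ] 0.26756073442518846
x [-0.89619323  0.44366393] 153.66211075336176 gate [0.45787038 0.07009848]
yellow hsv
wrist P 656 [0.581 0.107 0.077] st mm [ -6. -88.]
wrist P 531 [0.632 0.023 0.077] st mm [-89. -35.]
wrist P 549 [ 0.505 -0.052  0.077] st mm [-8. 88.]
wrist G 524 [ 0.591 -0.029  0.077] st mm [-75.  29.]
wrist Y 39 [0.473 0.106 0.077] st mm [ 90. -38.]
wrist Y 52 [0.47  0.09  0.077] st mm [ 86. -23.]
wrist Y 68 [0.45  0.046 0.077] st mm [84. 25.]
wrist Y 38 [0.436 0.031 0.077] st mm [90. 45.]
scene P 87 [ 0.497 -0.054  0.077] st mm [-2. 94.]
scene P 115 [0.575 0.108 0.077] st mm [ -0. -86.]
scene G 35 [ 0.581 -0.038  0.077] st mm [-70.  42.]
scene Y 5 [0.449 0.047 0.077] st mm [86. 25.]
scene Y 4 [0.464 0.104 0.077] st mm [ 98. -33.]
side P 48 [0.578 0.106 0.077] st mm [ -4. -85.]
side P 48 [0.628 0.017 0.077] st mm [-88. -28.]
side P 66 [ 0.502 -0.053  0.077] st mm [-6. 91.]
side G 64 [ 0.588 -0.032  0.077] st mm [-74.  33.]
```

```bash
cat >> h.py <<'E'
YAW=np.radians(154.5); G=np.array([.4597,.0683]); R=np.array([[np.cos(YAW),-np.sin(YAW)],[np.sin(YAW),np.cos(YAW)]])
def W(s): return G+R@((np.array(s)-[88,0])/1e3)
def S(p): return R.T@(np.array(p)[:2]-G)*1e3+[88,0]
def tool(capst,hd,off):  # TCP world mm, spin deg for cap centre (station mm), heading (station deg)
    a=np.radians(hd); p=np.array(capst)-off*np.array([np.cos(a),np.sin(a)])
    return np.round(W(p)*1e3,1), (hd+154.5)%180-90
def st():
    o=get_obs(); from scipy.spatial.transform import Rotation as Q
    y=Q.from_rotvec(o["eef_rot"]).as_matrix()[:,1]; 
    print("t",round(o["clock"],2),"tcp mm",np.round(np.array(o["tool_pos"])*1e3,1),"st",np.round(S(o["tool_pos"]),1),"spin",round(np.degrees(np.arctan2(y[1],y[0])),1),"w",round(o["width"]*1e3,1),"F",np.round(o["force"],1)); return o
E
python3 - <<'E'
from h import *
st()
for n,p in dict(A=(.580,.107),B=(.631,.021),C=(.503,-.052),Gr=(.590,-.030)).items():
    s=S(p); t=np.array([35,0])-s; h=np.degrees(np.arctan2(t[1],t[0])); print(n,np.round(s),"head",round(h,1),"start",tool(s,h,42),"at35",tool((35,0),h,22),"dist",np.hypot(*t))
print("turned",tool((35,0),0,22),"end",tool((92,0),0,22))
E
```

```text
t 1.3 tcp mm [625.    0.  231.3] st [-90.6  -9.5] spin 0.0 w 85.2 F [ 0.8  0.1 -0.1]
A [ -4. -87.] head 65.8 start (array([612. , 134.2]), np.float64(-49.67057265689505)) at35 (array([524.3,  59.7]), np.float64(-49.67057265689505)) dist 95.05385627292787
B [-87. -31.] head 14.3 start (array([672.2,  12.8]), np.float64(78.78366401398122)) at35 (array([529.1,  41.2]), np.float64(78.78366401398122)) dist 125.8670742754223
C [-3. 90.] head -67.2 start (array([501., -94.]), np.float64(-2.6647198320023477)) at35 (array([506.5,  23.5]), np.float64(-2.6647198320023477)) dist 97.58843506077444
Gr [-72.  33.] head -17.0 start (array([621. , -58.4]), np.float64(47.53041333977964)) at35 (array([523.8,  30.6]), np.float64(47.53041333977964)) dist 111.79361807855362
turned (array([527.4,  36. ]), 64.5) end (array([475.9,  60.6]), 64.5)
```

>>> {"name": "carry_out", "arguments": {"motion": [{"slide":[-2,27,-10],"spin":-10,"fingers":20},{"slide":[-3,27,-20],"spin":-10,"fingers":20},{"slide":[-3,27,-20],"spin":-10,"fingers":20},{"slide":[-3,27,-20],"spin":-10,"fingers":20},{"slide":[-2,26,-25],"spin":-9.7,"fingers":20}], "newtons": 40}}

```text
clock: 1.92
tool_pos: [0.6123, 0.1349, 0.1361]
eef_rot: [2.952, 1.074, 0.002]
force: [-0.5, 0.1, -0.3]
width: 0.0198
grip_force: 0.0
```

>>> {"name": "carry_out", "arguments": {"motion": [{"slide":[0,0,-20],"spin":0,"fingers":20},{"slide":[0,0,-20],"spin":0,"fingers":20},{"slide":[0,0,-14],"spin":0,"fingers":20},{"slide":[0,0,-3],"spin":0,"fingers":20},{"slide":[0,0,0],"spin":0,"fingers":20}]}}

```text
clock: 2.55
tool_pos: [0.6124, 0.1339, 0.0796]
eef_rot: [2.949, 1.082, 0.001]
force: [-0.2, 0.1, 0.8]
width: 0.0198
grip_force: 0.0
```

```bash
python3 - <<'E'
from h import *
st(); c=imaging.camera("wrist"); cv2.imwrite("pics/w1.png",c["frame"])
for A,p in caps(c): print(A,np.round(p,3),np.round(S(p)))
E
```

```text
t 2.55 tcp mm [612.4 133.9  79.6] st [ -21.5 -124.9] spin -49.7 w 19.8 F [-0.2  0.1  0.8]
1624 [0.584 0.109 0.077] [ -7. -90.]
```

View pics/w1.png

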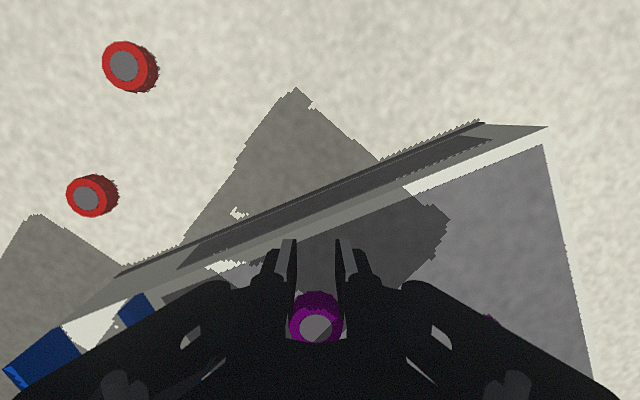

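The cap sits centred between the fingertips at (316,325), and both red caps are off to the left on the bench. I'm starting to push A.

>>> {"name": "carry_out", "arguments": {"motion": [{"slide":[-6,-5,-3],"spin":0,"fingers":20},{"slide":[-8,-6.7,0],"spin":0,"fingers":20},{"slide":[-8,-6.7,0],"spin":0,"fingers":20},{"slide":[-8,-6.7,0],"spin":0,"fingers":20},{"slide":[-8,-6.7,0],"spin":0,"fingers":20}]}}

```text
clock: 3.22
tool_pos: [0.5734, 0.1016, 0.0764]
eef_rot: [2.949, 1.082, 0.0]
force: [0.1, 0.2, 0.2]
width: 0.0202
grip_force: 0.0
```

>>> {"name": "carry_out", "arguments": {"motion": [{"slide":[-8,-6.7,0],"spin":0,"fingers":20},{"slide":[-8,-6.7,0],"spin":0,"fingers":20},{"slide":[-8,-6.7,0],"spin":0,"fingers":20},{"slide":[-8,-6.7,0],"spin":0,"fingers":20},{"slide":[-6,-5,0],"spin":0,"fingers":20}]}}

```text
clock: 3.85
tool_pos: [0.5354, 0.07, 0.0763]
eef_rot: [-2.949, -1.082, 0.0]
force: [0.7, 0.0, -0.0]
width: 0.02
grip_force: 0.0
```

```bash
python3 - <<'E'
from h import *
st()
for n in ["wrist","scene","side"]:
  c=imaging.camera(n); cv2.imwrite(f"pics/{n}2.png",c["frame"])
  for A,p in caps(c,amin=20):
    if abs(p[1])<.25 and .35<p[0]<.8:print(n,A,np.round(p,3),np.round(S(p)))
E
```

```text
t 3.85 tcp mm [535.4  70.   76.3] st [ 20.4 -34.1] spin -49.7 w 20.0 F [ 0.7  0.  -0. ]
wrist 2814 [0.631 0.023 0.077] [-87. -33.]
wrist 1627 [0.52  0.055 0.077] [ 28. -14.]
scene 89 [ 0.497 -0.053  0.077] [ 2. 94.]
scene 122 [0.625 0.023 0.077] [-81. -30.]
side 44 [0.515 0.048 0.077] [30. -6.]
side 54 [0.629 0.021 0.077] [-85. -30.]
side 66 [ 0.502 -0.053  0.077] [-2. 92.]
```

View pics/wrist2.png

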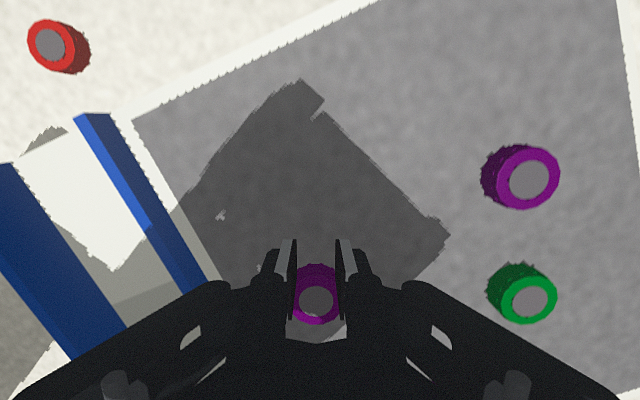

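Cap A is seated in the cradle between the fingertips at (317,297). Green (521,292) and B (521,178) are undisturbed.

```bash
cat >> h.py <<'E'
def arc(h0,h1,n,off=21.5,c=(35,0)):
    P=[tool(c,h,off)[0] for h in np.linspace(h0,h1,n+1)]; print("arc",P[0],np.round(np.diff(P,axis=0),1).tolist(),(h1-h0)/n)
E
python3 - <<'E'
from h import *
arc(65.8,0,7); arc(-67.2,0,7); print(R@[1,0])
E
```

```text
arc [523.9  59.4] [[2.1, -2.9], [1.5, -3.1], [1.1, -3.4], [0.4, -3.5], [-0.1, -3.5], [-0.7, -3.5], [-1.3, -3.3]] -9.4
arc [506.5  24. ] [[3.6, 0.1], [3.5, 0.8], [3.4, 1.3], [3.1, 1.8], [2.7, 2.4], [2.3, 2.7], [1.8, 3.1]] 9.6
[-0.90258528  0.4305111 ]
```

>>> {"name": "carry_out", "arguments": {"motion": [{"slide":[-6,-5.5,0],"spin":0,"fingers":20},{"slide":[-5.5,-5,0],"spin":0,"fingers":20},{"slide":[2.1,-2.9,0],"spin":-9.4,"fingers":20},{"slide":[1.5,-3.1,0],"spin":-9.4,"fingers":20},{"slide":[1.1,-3.4,0],"spin":-9.4,"fingers":20}]}}

```text
clock: 4.62
tool_pos: [0.5289, 0.0503, 0.0763]
eef_rot: [-3.125, -0.323, 0.0]
force: [0.3, -0.4, 0.6]
width: 0.0199
grip_force: 0.0
```

>>> {"name": "carry_out", "arguments": {"motion": [{"slide":[0.4,-3.5,0],"spin":-9.4,"fingers":20},{"slide":[-0.1,-3.5,0],"spin":-9.4,"fingers":20},{"slide":[-0.7,-3.5,0],"spin":-9.4,"fingers":20},{"slide":[-1.3,-3.3,0],"spin":-9.4,"fingers":20},{"slide":[-3,1.4,0],"spin":0,"fingers":20}]}}

```text
clock: 5.25
tool_pos: [0.5243, 0.0378, 0.0763]
eef_rot: [3.065, -0.691, 0.0]
force: [-0.3, -0.6, 0.2]
width: 0.0201
grip_force: 0.0
```

```bash
python3 - <<'E'
from h import *
st()
for n in ["wrist","scene","side"]:
  c=imaging.camera(n); cv2.imwrite(f"pics/{n}3.png",c["frame"])
  for A,p in caps(c,amin=20):
    if abs(p[1])<.25 and .35<p[0]<.8:print(n,A,np.round(p,3),np.round(S(p)))
  for A,p in caps(c,(20,130,60),(32,255,255),3): 
    if abs(p[1])<.25: print("Y",n,A,np.round(S(p)))
E
```

```text
t 5.25 tcp mm [524.3  37.8  76.3] st [16.6 -0.3] spin -115.4 w 20.1 F [-0.3 -0.6  0.2]
wrist 3033 [0.631 0.023 0.077] [-86. -33.]
wrist 2578 [ 0.505 -0.052  0.077] [-5. 89.]
wrist 1575 [0.505 0.047 0.077] [38. -0.]
scene 89 [ 0.497 -0.053  0.077] [ 2. 94.]
scene 121 [0.625 0.023 0.077] [-81. -30.]
side 52 [0.629 0.02  0.077] [-85. -30.]
side 63 [ 0.502 -0.053  0.077] [-3. 91.]
```

View pics/wrist3.png

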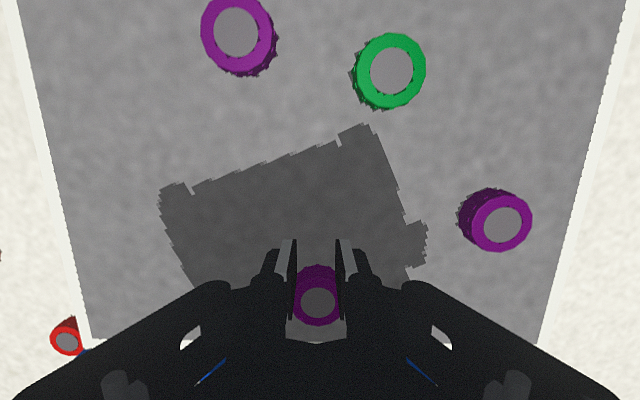

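Cap A is centred on the gate line, and the view is symmetric. I'm pushing it through.

>>> {"name": "carry_out", "arguments": {"motion": [{"slide":[-9.3,4.4,0],"spin":0,"fingers":20},{"slide":[-9.3,4.4,0],"spin":0,"fingers":20},{"slide":[-9.3,4.5,0],"spin":0,"fingers":20},{"slide":[-9.3,4.4,0],"spin":0,"fingers":20},{"slide":[-9.3,4.5,0],"spin":0,"fingers":20}]}}

```text
clock: 6.02
tool_pos: [0.4772, 0.0607, 0.0763]
eef_rot: [-3.064, 0.693, 0.0]
force: [-0.1, 0.1, -0.2]
width: 0.02
grip_force: 0.0
```

>>> {"name": "carry_out", "arguments": {"motion": [{"slide":[-2,1,0],"spin":0,"fingers":20},{"slide":[0,0,0],"spin":0,"fingers":20},{"slide":[9,-4.5,0],"spin":0,"fingers":20},{"slide":[9,-4.5,25],"spin":0,"fingers":20},{"slide":[9,-4.5,25],"spin":0,"fingers":20}]}}

```text
clock: 6.65
tool_pos: [0.5043, 0.0471, 0.1268]
eef_rot: [3.064, -0.694, 0.001]
force: [0.1, 0.1, 0.3]
width: 0.0203
grip_force: 0.0
```

```bash
python3 - <<'E'
from h import *
st()
for n in ["wrist","scene","side"]:
  c=imaging.camera(n); cv2.imwrite(f"pics/{n}4.png",c["frame"])
  for A,p in caps(c,amin=10):
    if abs(p[1])<.25 and .35<p[0]<.8:print(n,A,np.round(p,3),np.round(S(p)))
  if n=="wrist": [print("G",np.round(S(p))) for A,p in caps(c,*GR)]
print(tool((-87,-32),14.3,42))
E
```

```text
t 6.65 tcp mm [504.3  47.1 126.8] st [38.6 -0.1] spin -115.5 w 20.3 F [0.1 0.1 0.3]
wrist 1241 [0.628 0.024 0.077] [-84. -32.]
wrist 1417 [ 0.505 -0.053  0.077] [-5. 90.]
wrist 409 [0.461 0.068 0.077] [87. -1.]
wrist 15 [0.522 0.204 0.077] [  91. -149.]
G [-74.  32.]
scene 88 [ 0.497 -0.053  0.077] [ 2. 94.]
scene 121 [0.625 0.023 0.077] [-80. -30.]
side 48 [0.628 0.019 0.077] [-85. -28.]
side 68 [ 0.502 -0.053  0.077] [-2. 92.]
(array([672.6,  13.7]), 78.80000000000001)
```

>>> {"name": "carry_out", "arguments": {"motion": [{"slide":[34,-7,0],"spin":3,"fingers":20},{"slide":[34,-7,0],"spin":3,"fingers":20},{"slide":[34,-7,0],"spin":3,"fingers":20},{"slide":[34,-6,0],"spin":3,"fingers":20},{"slide":[32,-6.5,0],"spin":2.3,"fingers":20}]}}

```text
clock: 7.42
tool_pos: [0.6711, 0.0142, 0.1244]
eef_rot: [-3.127, 0.305, 0.004]
force: [0.9, 0.0, 0.7]
width: 0.0199
grip_force: 0.0
```

```bash
python3 - <<'E'
from h import *
st()
for n in ["wrist","scene","side"]:
  c=imaging.camera(n); cv2.imwrite(f"pics/{n}5.png",c["frame"])
  for A,p in caps(c,amin=10):
    if abs(p[1])<.25 and .35<p[0]<.8:print(n,A,np.round(p,3),np.round(S(p)))
s=imaging.camera("scene"); a=cv2.resize(s["frame"][150:240,290:420],None,fx=4,fy=4,interpolation=cv2.INTER_CUBIC)
w=c=imaging.camera("wrist")["frame"]
cv2.imwrite("pics/crop5.png",np.vstack([cv2.convertScaleAbs(a,alpha=1.6),cv2.resize(w,(520,240))[:240]]))
E
```

```text
t 7.42 tcp mm [671.1  14.2 124.4] st [-126.1  -42.2] spin -101.1 w 19.9 F [0.9 0.  0.7]
wrist 1022 [0.634 0.021 0.077] [-89. -33.]
scene 27 [ 0.5   -0.063  0.077] [ -5. 101.]
scene 60 [0.628 0.024 0.077] [-83. -32.]
side 56 [0.629 0.02  0.077] [-86. -29.]
side 65 [ 0.502 -0.053  0.077] [-3. 92.]
```

View pics/crop5.png

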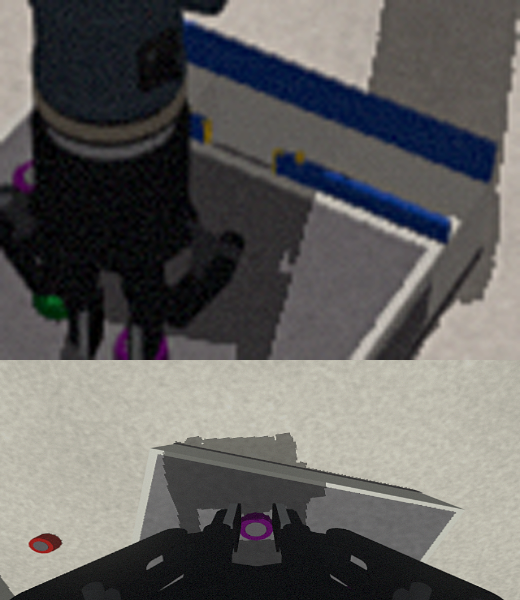

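The gate is clear, so cap A dropped. Cap B is centred ahead of the fingers, and I'm lowering and pushing.

>>> {"name": "carry_out", "arguments": {"motion": [{"slide":[0,0,-20],"spin":0,"fingers":20},{"slide":[0,0,-20],"spin":0,"fingers":20},{"slide":[0,0,-10.5],"spin":0,"fingers":20},{"slide":[-6,1.1,0],"spin":0,"fingers":20},{"slide":[-10,1.9,0],"spin":0,"fingers":20}]}}

```text
clock: 8.3
tool_pos: [0.6548, 0.0174, 0.076]
eef_rot: [3.127, -0.307, 0.001]
force: [-0.9, 0.3, 0.1]
width: 0.0198
grip_force: 0.0
```

>>> {"name": "carry_out", "arguments": {"motion": [{"slide":[-11,2.1,0],"spin":0,"fingers":20},{"slide":[-11,2.1,0],"spin":0,"fingers":20},{"slide":[-11,2.1,0],"spin":0,"fingers":20},{"slide":[-11,2.1,0],"spin":0,"fingers":20},{"slide":[-11,2.1,0],"spin":0,"fingers":20}]}}

```text
clock: 8.93
tool_pos: [0.5993, 0.028, 0.0759]
eef_rot: [-3.127, 0.307, -0.0]
force: [0.8, -0.5, -0.4]
width: 0.0201
grip_force: 0.1
```

>>> {"name": "carry_out", "arguments": {"motion": [{"slide":[-11,2.1,0],"spin":0,"fingers":20},{"slide":[-11,2.1,0],"spin":0,"fingers":20},{"slide":[-11,2.1,0],"spin":0,"fingers":20},{"slide":[-11,2.1,0],"spin":0,"fingers":20},{"slide":[-11,2.1,0],"spin":0,"fingers":20}]}}

```text
clock: 9.55
tool_pos: [0.5443, 0.0385, 0.0758]
eef_rot: [-3.127, 0.307, -0.0]
force: [0.6, -0.5, 0.6]
width: 0.0197
grip_force: 0.1
```

```bash
python3 - <<'E'
from h import *
st()
c=imaging.camera("wrist"); cv2.imwrite("pics/w6.png",c["frame"])
for A,p in caps(c,amin=10): print(A,np.round(p,3),np.round(S(p),1))
for A,p in caps(c,*GR): print("G",np.round(S(p)))
print(tool((35,0),14.3,22))
arc(14.3,0,2)
E
```

```text
t 9.55 tcp mm [544.3  38.5  75.8] st [-1.2 -9.5] spin -101.2 w 19.7 F [ 0.6 -0.5  0.6]
1638 [0.524 0.042 0.077] [18.9 -4.2]
2117 [ 0.506 -0.052  0.077] [-5.2 88.9]
14 [ 0.438 -0.011  0.077] [73.4 81.4]
G [-72.  32.]
(array([529.1,  41.2]), 78.80000000000001)
arc [528.6  41.3] [[-0.7, -2.6], [-1.0, -2.5]] -7.15
```

>>> {"name": "carry_out", "arguments": {"motion": [{"slide":[-7.7,1.4,0],"spin":0,"fingers":20},{"slide":[-7.7,1.4,0],"spin":0,"fingers":20},{"slide":[-0.7,-2.6,0],"spin":-7.1,"fingers":20},{"slide":[-1.0,-2.5,0],"spin":-7.2,"fingers":20},{"slide":[-3,1.4,0],"spin":0,"fingers":20}]}}

```text
clock: 10.22
tool_pos: [0.5249, 0.0373, 0.0758]
eef_rot: [-3.064, 0.692, -0.001]
force: [-0.4, 1.2, 0.4]
width: 0.0199
grip_force: 0.0
```

```bash
python3 - <<'E'
from h import *
st()
c=imaging.camera("wrist")
for A,p in caps(c,amin=10): print(A,np.round(p,3),np.round(S(p),1))
E
```

```text
t 10.22 tcp mm [524.9  37.3  75.8] st [15.8 -0.1] spin -115.4 w 19.9 F [-0.4  1.2  0.4]
2569 [ 0.505 -0.052  0.077] [-4.7 89.1]
1591 [0.506 0.046 0.077] [36.5  0.3]
```

>>> {"name": "carry_out", "arguments": {"motion": [{"slide":[-9.4,4.5,0],"spin":0,"fingers":20},{"slide":[-9.4,4.5,0],"spin":0,"fingers":20},{"slide":[-9.4,4.4,0],"spin":0,"fingers":20},{"slide":[-9.4,4.5,0],"spin":0,"fingers":20},{"slide":[-9.4,4.5,0],"spin":0,"fingers":20}]}}

```text
clock: 10.9
tool_pos: [0.4772, 0.0602, 0.0758]
eef_rot: [-3.064, 0.693, 0.0]
force: [0.4, 0.2, -0.1]
width: 0.0202
grip_force: 0.0
```

>>> {"name": "carry_out", "arguments": {"motion": [{"slide":[-2,1,0],"spin":0,"fingers":20},{"slide":[0,0,0],"spin":0,"fingers":20},{"slide":[9,-4.5,0],"spin":0,"fingers":20},{"slide":[9,-4.5,25],"spin":0,"fingers":20},{"slide":[9,-4.5,25],"spin":10,"fingers":20}]}}

```text
clock: 11.52
tool_pos: [0.5042, 0.0466, 0.1263]
eef_rot: [3.114, -0.417, 0.001]
force: [0.2, -0.3, -0.8]
width: 0.0202
grip_force: 0.0
```

```bash
python3 - <<'E'
from h import *
st()
h=np.degrees(np.arctan2(-89.5,40)); print(h,tool((-5,89.5),h,42),tool((35,0),h,22)); arc(h,0,7)
E
```

```text
t 11.53 tcp mm [504.2  46.6 126.3] st [38.5  0.4] spin -105.3 w 20.2 F [ 0.2 -0.3 -0.8]
-65.91882496107836 (array([504.1, -94.5]), np.float64(-1.4188249610783572)) (array([507. ,  23.5]), np.float64(-1.4188249610783572))
arc [507.  24.] [[3.5, 0.2], [3.5, 0.8], [3.2, 1.3], [3.0, 1.8], [2.7, 2.4], [2.3, 2.7], [1.7, 3.0]] 9.416974994439766
```

>>> {"name": "carry_out", "arguments": {"motion": [{"slide":[0,-14,2],"spin":10.4,"fingers":20},{"slide":[0,-14,0],"spin":10.4,"fingers":20},{"slide":[0,-14,0],"spin":10.4,"fingers":20},{"slide":[0,-14,0],"spin":10.4,"fingers":20},{"slide":[0,-14,0],"spin":10.4,"fingers":20}]}}

```text
clock: 12.15
tool_pos: [0.5041, -0.0239, 0.128]
eef_rot: [2.98, 0.992, 0.002]
force: [-0.4, -0.5, 0.4]
width: 0.0201
grip_force: 0.0
```

>>> {"name": "carry_out", "arguments": {"motion": [{"slide":[0,-14,0],"spin":10.4,"fingers":20},{"slide":[0,-14,0],"spin":10.4,"fingers":20},{"slide":[0,-14,0],"spin":10.4,"fingers":20},{"slide":[0,-14,0],"spin":10.4,"fingers":20},{"slide":[0,-15,0],"spin":10.4,"fingers":20}]}}

```text
clock: 12.78
tool_pos: [0.5039, -0.0951, 0.1279]
eef_rot: [2.243, 2.197, 0.001]
force: [0.4, 1.0, -0.4]
width: 0.0202
grip_force: 0.0
```

```bash
python3 - <<'E'
from h import *
st()
for n in ["wrist","scene","side"]:
  c=imaging.camera(n)
  if n=="scene": cv2.imwrite("pics/s7.png",cv2.convertScaleAbs(cv2.resize(c["frame"][140:300,240:430],None,fx=3.5,fy=3.5,interpolation=cv2.INTER_CUBIC),alpha=1.6))
  for A,p in caps(c,amin=10):
    if abs(p[1])<.25 and .35<p[0]<.8:print(n,A,np.round(p,3),np.round(S(p)))
E
```

```text
t 12.78 tcp mm [503.9 -95.1 127.9] st [-22.2 128.4] spin -1.2 w 20.2 F [ 0.4  1.  -0.4]
wrist 1080 [ 0.504 -0.053  0.077] [-4. 90.]
wrist 26 [ 0.415 -0.249  0.077] [ -8. 306.]
scene 18 [ 0.487 -0.049  0.077] [13. 94.]
side 46 [ 0.499 -0.057  0.077] [-2. 96.]
```

View pics/s7.png

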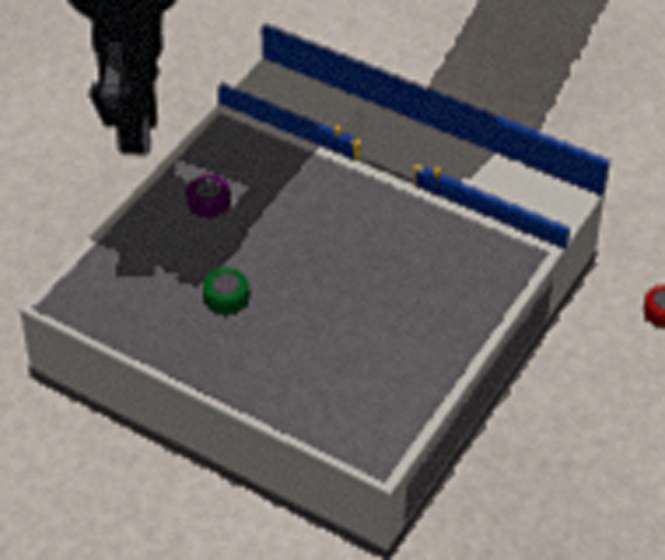

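Both caps have dropped. Only C (208,195 in the crop) and green (227,290) remain on the deck.

>>> {"name": "carry_out", "arguments": {"motion": [{"slide":[0,0,-20],"spin":0,"fingers":20},{"slide":[0,0,-20],"spin":0,"fingers":20},{"slide":[0,0,-12],"spin":0,"fingers":20},{"slide":[0,6,0],"spin":0,"fingers":20},{"slide":[0.5,10,0],"spin":0,"fingers":20}]}}

```text
clock: 13.55
tool_pos: [0.5038, -0.0773, 0.0762]
eef_rot: [2.251, 2.191, 0.001]
force: [0.6, -0.5, -0.3]
width: 0.0201
grip_force: 0.0
```

>>> {"name": "carry_out", "arguments": {"motion": [{"slide":[0.3,11,0],"spin":0,"fingers":20},{"slide":[0.2,11,0],"spin":0,"fingers":20},{"slide":[0.3,11,0],"spin":0,"fingers":20},{"slide":[0.3,11,0],"spin":0,"fingers":20},{"slide":[0.3,11,0],"spin":0,"fingers":20}]}}

```text
clock: 14.18
tool_pos: [0.5048, -0.0219, 0.0758]
eef_rot: [2.25, 2.192, 0.0]
force: [0.5, 0.7, -0.3]
width: 0.0195
grip_force: 0.1
```

```bash
python3 - <<'E'
from h import *
st()
for n in ["wrist","side"]:
  c=imaging.camera(n)
  for A,p in caps(c,amin=10):
    if abs(p[1])<.25 and .35<p[0]<.8:print(n,A,np.round(p,3),np.round(S(p)))
E
```

```text
t 14.18 tcp mm [504.8 -21.9  75.8] st [ 8.5 62. ] spin -1.5 w 19.5 F [ 0.5  0.7 -0.3]
wrist 2527 [0.456 0.072 0.077] [93. -2.]
wrist 2140 [0.506 0.    0.077] [17. 42.]
side 20 [ 0.501 -0.011  0.077] [16. 54.]
```

>>> {"name": "carry_out", "arguments": {"motion": [{"slide":[0.4,10,0],"spin":0,"fingers":20},{"slide":[0.4,10,0],"spin":0,"fingers":20},{"slide":[0.4,10,0],"spin":0,"fingers":20},{"slide":[0.4,9,0],"spin":0,"fingers":20},{"slide":[0.4,6.8,0],"spin":0,"fingers":20}]}}

```text
clock: 14.9
tool_pos: [0.5068, 0.0238, 0.0758]
eef_rot: [-2.25, -2.193, 0.0]
force: [0.5, 0.7, 0.0]
width: 0.0202
grip_force: 0.0
```

>>> {"name": "carry_out", "arguments": {"motion": [{"slide":[3.5,0.2,0],"spin":9.4,"fingers":20},{"slide":[3.5,0.8,0],"spin":9.4,"fingers":20},{"slide":[3.2,1.3,0],"spin":9.4,"fingers":20},{"slide":[3.0,1.8,0],"spin":9.4,"fingers":20},{"slide":[2.7,2.4,0],"spin":9.4,"fingers":20}]}}

```text
clock: 15.52
tool_pos: [0.5228, 0.0299, 0.0758]
eef_rot: [1.182, 2.911, -0.0]
force: [-0.1, 0.4, -0.5]
width: 0.0202
grip_force: 0.0
```

>>> {"name": "carry_out", "arguments": {"motion": [{"slide":[2.3,2.7,0],"spin":9.4,"fingers":20},{"slide":[1.7,3.0,0],"spin":9.5,"fingers":20},{"slide":[-3,1.4,0],"spin":0,"fingers":20},{"slide":[0,0,0],"spin":0,"fingers":20},{"slide":[0,0,0],"spin":0,"fingers":20}]}}

```text
clock: 16.15
tool_pos: [0.5235, 0.0367, 0.0758]
eef_rot: [-0.698, -3.063, 0.0]
force: [0.2, 0.3, -0.0]
width: 0.0195
grip_force: 0.0
```

```bash
python3 - <<'E'
from h import *
st()
c=imaging.camera("wrist")
for A,p in caps(c,amin=10): print(A,np.round(p,3),np.round(S(p),1))
for A,p in caps(c,*GR): print("G",np.round(S(p)))
E
```

```text
t 16.15 tcp mm [523.5  36.7  75.8] st [16.8  1. ] spin 64.3 w 19.5 F [ 0.2  0.3 -0. ]
3662 [0.447 0.075 0.077] [ 1.024e+02 -1.000e-01]
2143 [0.503 0.047 0.077] [40.3  0.4]
```

>>> {"name": "carry_out", "arguments": {"motion": [{"slide":[-9.3,4.6,0],"spin":0,"fingers":20},{"slide":[-9.3,4.6,0],"spin":0,"fingers":20},{"slide":[-9.3,4.6,0],"spin":0,"fingers":20},{"slide":[-9.3,4.6,0],"spin":0,"fingers":20},{"slide":[-9.3,4.6,0],"spin":0,"fingers":20}]}}

```text
clock: 16.82
tool_pos: [0.4764, 0.0601, 0.0759]
eef_rot: [-0.696, -3.063, 0.0]
force: [0.5, -0.6, -0.2]
width: 0.02
grip_force: 0.0
```

>>> {"name": "carry_out", "arguments": {"motion": [{"slide":[-1.5,0.8,0],"spin":0,"fingers":20},{"slide":[0,0,0],"spin":0,"fingers":20},{"slide":[9,-4.5,0],"spin":0,"fingers":20},{"slide":[9,-4.5,25],"spin":0,"fingers":20},{"slide":[9,-4.5,25],"spin":0,"fingers":20}]}}

```text
clock: 17.45
tool_pos: [0.504, 0.0463, 0.1263]
eef_rot: [0.697, 3.063, 0.0]
force: [0.1, -0.4, 0.2]
width: 0.0199
grip_force: 0.0
```

>>> {"name": "carry_out", "arguments": {"motion": [{"slide":[20,-20,40],"spin":0,"fingers":20},{"slide":[20,-20,40],"spin":0,"fingers":20},{"slide":[20,-20,10],"spin":0,"fingers":20},{"slide":[0,-20,0],"spin":0,"fingers":20},{"slide":[0,0,0],"spin":0,"fingers":20}]}}

```text
clock: 18.08
tool_pos: [0.5616, -0.0343, 0.2148]
eef_rot: [-0.699, -3.06, 0.0]
force: [-1.0, 0.4, -0.3]
width: 0.0202
grip_force: 0.0
```

```bash
python3 - <<'E'
from h import *
st(); fr={}
for n in ["wrist","scene","side"]:
  c=imaging.camera(n); fr[n]=c["frame"]
  for A,p in caps(c,amin=10):
    if abs(p[1])<.25 and .35<p[0]<.8:print(n,A,np.round(p,3),np.round(S(p)))
  for A,p in caps(c,*GR,amin=20): 
    if abs(p[1])<.25 and .35<p[0]<.8:print("G",n,np.round(S(p)))
f=lambda i:cv2.resize(i,(400,250),interpolation=cv2.INTER_CUBIC)
cv2.imwrite("pics/end.png",np.vstack([np.hstack([f(fr["scene"][150:300,240:480]),f(fr["side"][140:290,200:440])]),cv2.resize(fr["wrist"],(800,500))[:340]]))
E
```

```text
t 18.07 tcp mm [561.6 -34.3 214.8] st [-48.1  48.7] spin 64.3 w 20.2 F [-1.   0.4 -0.3]
wrist 1228 [0.448 0.066 0.077] [98.  7.]
G wrist [-72.  31.]
scene 25 [0.45  0.095 0.077] [108. -20.]
G side [-71.  34.]
```

View pics/end.png

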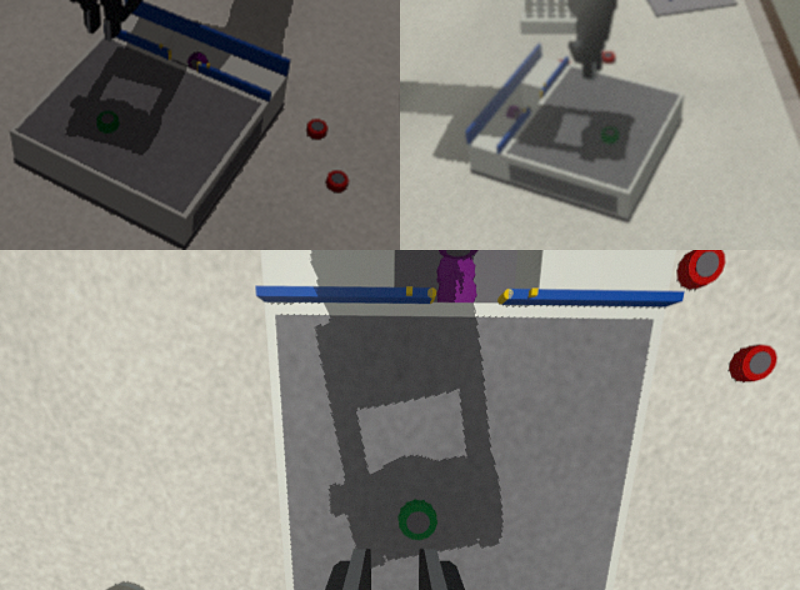

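The three purple caps are off the deck and green is unmoved, but purple still shows in the slot just past the gate (scene crop at (198,60)). I need its height, so I'm moving the wrist camera over the slot and measuring numerically.

>>> {"name": "carry_out", "arguments": {"motion": [{"slide":[-24,22,5],"spin":0,"fingers":20},{"slide":[-24,22,5],"spin":0,"fingers":20},{"slide":[-24,22,5],"spin":0,"fingers":20},{"slide":[-24,22,0],"spin":0,"fingers":20},{"slide":[-24,22,0],"spin":0,"fingers":20}]}}

```text
clock: 18.85
tool_pos: [0.4407, 0.0785, 0.2304]
eef_rot: [-0.694, -3.062, -0.0]
force: [0.1, 0.8, 0.4]
width: 0.02
grip_force: 0.0
```

```bash
cat > m.py <<'E'
from h import *
st()
for n in ["wrist","scene","side"]:
  c=imaging.camera(n)
  h=cv2.cvtColor(c["frame"],cv2.COLOR_BGR2HSV); m=cv2.inRange(h,(140,80,20),(165,255,255))
  k,l,s,cc=cv2.connectedComponentsWithStats(m)
  for i in range(1,k):
    if s[i,4]>8:
      p=at(c,cc[i],.07)
      if np.all(abs(S(p)-[110,0])<80):
        print(n,s[i].tolist(),"st@deck",np.round(S(p),1),"@floor",np.round(S(at(c,cc[i],.013)),1))
        x0,y0,w,hh=s[i,:4]
        if n=="wrist" and s[i,4]>60:
          g=h[max(y0-4,0):y0+hh+4:3,max(x0-4,0):x0+w+4:2]
          for r in g: print("".join("P" if 140<=a<=165 and b>80 else ("B" if 100<=a<=130 and b>80 else ("Y" if 18<=a<=34 and b>120 else ("g" if v>75 else "."))) for a,b,v in r))
  for r in models.pinpoint(c,"purple_a_center")[:4]:
    print(n,"pin",round(r["confidence"],2),np.round(r["xy"]),np.round(S(at(c,r["xy"],.077))),np.round(S(at(c,r["xy"],.02))))
E
python3 m.py
```

```text
t 18.85 tcp mm [440.7  78.5 230.4] st [109.5  -1. ] spin 64.5 w 20.0 F [0.1 0.8 0.4]
wrist [302, 159, 27, 38, 852] st@deck [119.4  -1.3] @floor [108.4  -1.4]
BBBBBBBBBBBBBBBBBB
ggBBgggggggggggBBB
gggPPPPPPPPPPPPP..
ggggPPPPPPPPPPPP..
ggggPPPPPPPPPPPP..
ggggPPPPPPPPPPPP..
ggg.PPPPPPPPPPP...
....PPPPPPPPPPP...
....PPPPPPPPPPP...
...PPPPPPPPPPPPP..
...PPPPPPPPPPPPP..
...PPPPPPPPPPPPP..
...PPPPPPPPPPPP...
.gg...PPPPPPPP....
gggggg.......ggggg
gggggggggggggggggg
wrist pin 0.84 [314. 186.] [111.   0.] [98.  0.]
scene [353, 181, 12, 10, 53] st@deck [110.6 -10.1] @floor [163.8  16.3]
side [265, 205, 3, 4, 9] st@deck [120.   36.2] @floor [154.9 -22.3]
```

>>> {"name": "carry_out", "arguments": {"motion": [{"slide":[15,-7,0],"spin":0,"fingers":20},{"slide":[15,-7,0],"spin":0,"fingers":20},{"slide":[15,-7,0],"spin":0,"fingers":20},{"slide":[14,-7,0],"spin":0,"fingers":20},{"slide":[0,0,0],"spin":0,"fingers":20}]}}

```text
clock: 19.77
tool_pos: [0.5032, 0.0482, 0.2307]
eef_rot: [0.698, 3.062, 0.0]
force: [0.3, -0.8, -0.4]
width: 0.0203
grip_force: 0.0
```

```bash
python3 m.py; python3 - <<'E'
from h import *
c=imaging.camera("wrist"); print(c["fx"],S(np.array(c["pose"])[:3,3]),np.array(c["pose"])[2,3])
# ascii rectified top view at deck plane of slot, 3 mm cells
for z in (.07,):
  for x in np.arange(76,150,3):
    r=""
    for y in np.arange(-54,55,2):
      w=W((x,y)); u,v=proj(c,[w[0],w[1],z]); u,v=int(round(u)),int(round(v))
      if 0<=u<640 and 0<=v<400:
        a,b,q=cv2.cvtColor(c["frame"][v:v+1,u:u+1],cv2.COLOR_BGR2HSV)[0,0]
        r+="P" if 138<=a<=168 and b>70 else "B" if 100<=a<=130 and b>80 else "Y" if 18<=a<=34 and b>120 else str(min(9,int(q)//26))
      else: r+=" "
    print(x,r)
E
```

```text
t 19.77 tcp mm [503.2  48.2 230.7] st [40.1 -0.6] spin 64.3 w 20.3 F [ 0.3 -0.8 -0.4]
wrist [300, 84, 30, 57, 1364] st@deck [115.3  -0.2] @floor [116.5  -0.2]
BBBBBBBBBBBBBBBBBBB
ggggggggggggggggggg
gggPPPPPPPPPPPPPPgg
..PPPPPPPPPPPPPPP..
..PPPPPPPPPPPPPPP..
..PPPPPPPPPPPPPPP..
...PPP.PPPPPPPPPP..
.....PPPPPPPPPPP...
....PPPPPPPPPPPPP..
....PPPPPPPPPPPPP..
....PPPPPPPPPPPPP..
....PPPPPPPPPPPP...
.....PPPPPPPPPPP...
....PPPPPPPPPPPP...
....PPPPPPPPPPPPPgg
...PPPPPPPPPPPPPPgg
....PPPPPPPPPPPPPgg
...PPPPPPPPPPPPPggg
gggggPPPPPPPPPPPggg
..ggggPPPPPPPP.gggg
ggggggggggggggggggg
ggggggggggggggggggg
wrist pin 0.79 [315. 127.] [100.  -0.] [98. -0.]
wrist pin 0.62 [314. 116.] [110.   1.] [110.   1.]
wrist pin 0.2 [315. 210.] [15.  0.] [-2.  1.]
scene [356, 181, 9, 7, 30] st@deck [114.  -12.9] @floor [167.5  13.3]
298.6757763157798 [111.33587802  -0.38208372] 0.37429104360501464
76 4448888888888878787878888888888388888888383344444444483
79 4448888888888888887788888888888888888888888844444444458
82 BBBBBYYBBBBBBYY88888888888888888888888886BBBBB3B3333336
85 BBBBBYYBBBBB5YYY3333333333444434333444Y
[... 572 characters left out ...]
22222PPPPPPPPPPPPP2222222222222223333444
118 443333222222222222222PPPPPPPPPPPPP222222222222223333444
121 44333322222222222222PPPPPPPPPPPPP2222222222222223333444
124 843333222222222222222PPPPPPPPPPPP2222222222222223333444
127 833333222222222222222PPPPPPPPPPPPP222222222222223333444
130 88333322222222222222PPPPPPPPPPPPPPP22222222222223333444
133 88333322222222222222PPPPPPPPPPPPPPP22222222222223333444
136 87333322222222222222PPPPPPPPPPPPPP222222222222223333444
139 8433333333333333333333332PPPPPPPP3333333333333333333444
142 BBBBBBBBBBBBBBBBBBBBBBBBBBBBB33333333333333334444444444
145 BBBBBBBBBBBBBBBBBBBBBBBBBBBBBBBBBBBBBBBBBBBBBBBBBBBBBBB
148 BBBBBBBBBBBBBBBBBBBBBBBBBBBBBBBBBBBBBBBBBBBBBBBBBBBBBBB
```

```bash
python3 - <<'E'
from h import *
c=imaging.camera("wrist"); d=dict(c); P=np.array(c["pose"]).copy(); P[:3,3]+=np.array([.4407-.5032,.0785-.0482,-.0003]); d["pose"]=P
for nm,k,uv in (("v1 tip",d,(316,196.5)),("v2 tip",c,(315,140.5)),("v1 seam",d,(316,177)),("v2 seam",c,(315,114))):
    print(nm,[(z,np.round(S(at(k,uv,z)),1).tolist()) for z in (.01,.03,.05,.07,.085)])
v=cv2.cvtColor(c["frame"],cv2.COLOR_BGR2HSV)[80:146:2,296:334:2]
for r in v: print(" ".join(f"{x[2]:3d}" if 138<=x[0]<=168 and x[1]>70 else " . " for x in r))
E
```

```text
v1 tip [(0.01, [84.8, -1.6]), (0.03, [90.1, -1.6]), (0.05, [95.3, -1.6]), (0.07, [100.6, -1.5]), (0.085, [104.6, -1.5])]
v2 tip [(0.01, [84.6, -0.1]), (0.03, [86.1, -0.1]), (0.05, [87.5, -0.1]), (0.07, [89.0, -0.1]), (0.085, [90.1, -0.1])]
v1 seam [(0.01, [109.7, -1.7]), (0.03, [113.6, -1.6]), (0.05, [117.5, -1.6]), (0.07, [121.4, -1.5]), (0.085, [124.4, -1.5])]
v2 seam [(0.01, [115.1, -0.1]), (0.03, [114.9, -0.1]), (0.05, [114.7, -0.1]), (0.07, [114.4, -0.2]), (0.085, [114.3, -0.2])]
 .   .   .   .   .   .   .   .   .   .   .   .   .   .   .   .   .   .   . 
 .   .   .   .   .   .   .   .   .   .   .   .   .   .   .   .   .   .   . 
 .   .   .   .   .   .   .   .   .   .   .   .   .   .   .   .   .   .   . 
 .   .   .   .   .   .   .   .   .   .   .   .   .   .   .   .   .   .   . 
 .   .   .   46  50  51  56  54  57  59  60  61  60  53  52  59  .   .   . 
 .   .   .   53  54  49  59  55  59  63  58  55  59  50  52  53  47  .   . 
 .   .   .   49  55  56  55  57  56  56  60  55  55  55  53  58  53  .   . 
 .   .   64  53  54  53  58  63  60  61  55  61  59  57  55  55  54  .   . 
 .
[... 1196 characters left out ...]
6 104  72  .   . 
 .   .   .   57  56  54  59  48  55 115 106 106 110 103  98 104  76  .   . 
 .   .   .   54  62  55  59 108 107 104 103 106 102 102 101 100  92  .   . 
 .   .   .   .  108 104 107 104 104 102 102 105 100  98 100 100  55  .   . 
 .   .   .  110 104 104 103 100 105 100 107  97 103 103 104 109  .   .   . 
 .   .   .   .   .  103 102 106 104 100 101 100 101 102 100  96  .   .   . 
 .   .   .   .   .   94 102 101 100  98  97 104  99 100  95  .   .   .   . 
 .   .   .   .   .   .   97 100 101 101  97 103 104  99  .   .   .   .   . 
 .   .   .   .   .   .   .   .   73  93  92  97  .   .   .   .   .   .   . 
 .   .   .   .   .   .   .   .   .   .   .   .   .   .   .   .   .   .   .
```

The measurements put the purple near-gate tip at about z = 0.01 m, with the rest at about 0.035–0.05 m. The deck is at 0.07 m, so all three caps lie down in the slot. I'm handing in.

```bash
python3 -c "
from station import ticket
print(ticket.finish_job())"
```

```text
the job is handed in; nothing more can be done
None
```

I pushed the three purple caps through the gate one at a time and all three are down in the slot, with the green cap, jar and rack not touched; I handed the job in at about 20 s of the 72 s allowed, and no verdict came back.

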